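# Start a long coffee at the pantry counter

### The job

Start a long coffee by touch alone: push the coffee machine's open steel lid down until it is fully shut, then press the dotted end of the orange rocker switch down until it is fully on, and then press the machine's green button all the way in for a moment and let it spring back. Leave the blue rocker and the white button unpressed, and do not pick up, shift or knock over anything on the counter.

Things in the scene. Friction and masses are not known exactly. Their poses are not given: they have to be found in the camera images.
- machine: Red capsule coffee machine, fixed, 300 mm deep (x) x 200 mm wide (y), flat top 220 mm above the counter. Origin: centre of its underside. Its own -x is its front (drip tray with a cup under the spout), +z up. The lid is on the +y half of the top, the two buttons on the -y half in a row along x, 70 mm apart.
- lid_hinge (a point): Point on the lid's hinge axis, middle of the lid's width, 224 mm above the counter. The axis runs along the machine's y. The shut lid reaches from here 85 mm towards the machine's front (-x).
- lid_edge (a point): Middle of the lid's free edge, on its outer face. The lid is a steel plate 85 mm long, 75 mm wide, 12 mm thick; shut, its outer face is level, 16 mm above the hinge axis, 240 mm above the counter. Open, it leans so that its free edge is up and its outer face looks up and to the machine's rear (+x): push on the outer face, forward and down.
- lid_part (a joint): Lid angle in rad: 0 shut, grows as it opens, 1.4 at most; starts between 0.75 and 1.25. Stiff hinge (about 0.09 N m), it stays where it is left; 1 to 2 N at the outer half moves it.
- green_button_top (a point): Centre of the top of the green push button (long coffee), 30 mm across, 238 mm above the counter when up, in a steel ring 46 mm across and 12 mm high. Moves with the button.
- green_button (a joint): Green button travel in m: 0 up, 0.006 fully in. Straight down, spring return, 1.5 N to start and 5 N fully in.
- white_button_top (a point): Centre of the top of the white push button (short coffee), same make as the green one; not to be pressed. Which of the two is nearer the front varies.
- white_button (a joint): White button travel in m: 0 up, 0.006 fully in.
- orange_switch: Loose cordless switch block with an orange rocker: white block 110 (x) x 70 (y) x 30 mm, 0.3 to 0.6 kg. Origin: centre of its underside. The rocker (64 mm along the block's x, 34 mm wide) pivots about the block's y at its middle; its dotted end is towards the block's -x. It stands left or right of the machine, the blue one on the other side.
- orange_press (a point): Where to press the orange rocker: 26 mm from the pivot towards the dotted (-x) end, a fixed point of the block 45 mm above the counter, about 4 mm below the rocker's top surface when off: that surface here is about 49 mm above the counter when off and 41 mm when on.
- orange_rocker_part (a joint): Orange rocker angle in rad: 0 off (dotted end up), 0.28 fully on (dotted end down); about 3 N at the press point moves it, and it stays where it is left.
- blue_switch: Loose cordless switch block like the orange one, with a blue rocker (for the cabinet lights); leave it alone. Origin: centre of its underside.
- blue_rocker_part (a joint): Blue rocker angle in rad: 0 off, 0.28 on; starts off and stays off.
- coffee_mug: White cup, 75 mm tall, 68 mm across, loose on the drip tray under the spout. Origin: centre of its underside.
- mug: Blue mug, 90 mm tall, 80 mm across, loose on the counter at the +y side behind the switches. Origin: centre of its underside.
- sugar_jar: Amber glass jar with steel lid, 110 mm tall, 72 mm across, loose, at the -y side behind the switches. Origin: centre of its underside.
- spoon: Steel spoon, 150 mm long, lying loose on the counter, far right. Origin near its middle, on the counter.
- capsule: Spare brass-coloured coffee capsule, 26 mm tall, 37 mm across, loose, in front of the machine, on the robot's left. Origin: centre of its underside.
- milk_jug: Steel milk jug, 95 mm tall, 76 mm across, loose, far left. Origin: centre of its underside.

How it is judged:
By the outcome, as a careful person would: the job done as asked, in the order asked, and still so for the second after the job is handed in, with the robot touching nothing.
It also fails if it takes over 64 s, if anything falls off the work surface, if the arm or the gripper's body presses on something with over 40 N, if the wrist force passes 120 N, or if a joint passes its speed limit or range.

### The arm

A 6-joint arm with a two-finger parallel gripper is mounted at the origin on the work surface. World frame = base frame: x ahead of the robot, y to its left, z up, the work surface at z = 0. Lengths are in m, angles in rad, forces in N, time in s.
With the tool pointing down it reaches from about 0.3 to 0.775 m from the base axis. Payload 14.6 kg.
Tool frame: the origin (TCP) lies at the very end of the fingers, on their centre line; the grasp point (between the pads) lies 19 mm behind it; z points along the fingers, y is the line along which they close (so a half turn about z gives the same grasp; the last joint's range is limited). The gripper opens to 94 mm and grips with 3 to 60 N. Pads are 16 mm wide; open, the fingers measure 119 mm over their backs; the gripper's body (75 mm by 177 mm) begins 78 mm behind the grasp point.
Start: joints at [-1.349, 0.3, 1.521, -0, 1.321, -0.067], TCP at [0.157, -0.527, 0.205] pointing down, gripper open.
Joint ranges: [-3.03, 3.03], [-0.79, 2.21], [0.23, 2.52], [-1.04, 4.18], [0, 3.07], [-2.55, 2.55]. Speed limits (rad/s): [2.22, 2.22, 2.57, 3.14, 3.14, 3.14].

### API

Orientations are given as [roll, pitch, yaw] about the fixed x, y, z axes, in that order (R = Rz(yaw) Ry(pitch) Rx(roll)).
In Python, from station import ctrl gives the robot as it stands. The module is installed in compiled form; this text tells all that it offers.
- The arm moves only by the tool step_arm, never from a script. Its argument "deltas" is a list of rows, each an object with "dp": the shift along the tool's x, y, z scaled (see below), a list of three; "twist": the turn about the tool's z scaled (see below). In form: [{"dp": [tx, ty, tz], "twist": twist}, ...]. A call has 1 to 12 rows; each row shifts and turns the commanded pose from where the row before left it, along the tool's axes as they then stand; what a row does not reach is not made up. The controller multiplies each number of a shift by 0.04 m and each number of a turn by 4 degrees. A row lasts 1/10 s, in which the tool goes at most 50 mm and 8.59 degrees, less where a joint would pass 70% of its speed; a pose out of reach is approached as far as the arm can. A call with a number of a shift or a turn outside -1 to 1 is refused whole. A call with a gripper value outside its range is refused whole. "gripper" is the opening, from -1 (shut) to 1 (fully open), set as the call begins (left out, the last holds). The fingers move at their own pace and stop on an object; "squeeze" is the grip in N (left out, the last holds). Time passes only in rows, so rows that do not move let the fingers close. It gives the time, the measured TCP pose, the force, the opening and the grip force at its end, in the units of the state.
- ctrl.get_obs(): the state, without advancing time (a new reading comes with each control period).
- ctrl.camera(name): name is "scene" or "top" or "wrist"; returns (picture, depth): 400x640x3 uint8, red, green, blue; 400x640 float32, m along the optical axis (not along the pixel's ray), 0 where there is no reading.
- ctrl.get_calibration(name): a dict with "fx", "fy", "cx", "cy" (pixels), "world_to_cam" (4x4, takes a point from world to camera coordinates); the wrist camera has in their place "hand_eye" (4x4, takes a point from camera to tool coordinates, whose origin is the TCP and whose axes are the flange's). Camera axes: x right, y down, z forward; pixel columns grow to the right and rows downward; lengths in m; the calibration is good to about 2 mm. The wrist camera is an equidistant fisheye: a pixel r from the principal point sees the ray r / f radians off the axis. A picture is of the moment at which its call begins: read the wrist's pose just before it. get_calibration takes no time and is no camera call.
- ctrl.hand_in(): hands the job in; it is judged then, once.
Trained networks look in the newest picture that a camera, given by its name, has taken for a name from the list of things; names that differ only in an ending like _2 or _b are one class to them, and where a whole thing is asked for, a point or a joint stands for the part that bears it (a point fixed in the world has none). Each returns a list of dicts, best first, with "conf" (0 to 1); they miss things now and then, are a little off and sometimes report something else, mostly with a low value. They report only what shows in the picture. A call takes as long as a camera call.
- ctrl.spot_in(camera, label): "rect" ([left, top, right, bottom] as shares, 0 to 1, of the picture: columns of its width, rows of its height, round what is visible of it).
- ctrl.cut_out(camera, label): "pixels" (400x640 bool, what is visible of it) and "rect" ([left, top, right, bottom] as shares, 0 to 1, of the picture: columns of its width, rows of its height, round what is visible of it).
The state is a dict: "time_s": time; "qpos": joint angles; "joint_vel": joint speeds; "tau": joint torques, N m; "ee_pos": TCP position; "eef_rot": TCP orientation; "force": force on the tool from outside, world axes, zero at the start; "moment": the same for the moment, N m; "grip_width": finger opening in m; "grip_force": force on a finger pad.
Only numpy, scipy, OpenCV 4.12 (cv2) and the standard library are available. Lean on these libraries where they do the work, as an engineer would, in place of code of your own. Each camera call takes 0.05 s, during which the arm holds its last target. There are 200 camera calls.

## Working session

There is one attempt and no reset: what is moved stays moved. The work goes in short steps, Python scripts to look and compute and a tool call to move; the robot and the scene stay as the last step left them, time stands still between calls to the robot, and variables do not carry over. Pictures are saved under pics/ and viewed, at most 10 in all, crops included, and the job is handed in when it is done.

Besides the shell and the picture viewer there is one more tool, called after "Emit:" as name([rows], argument=value, ...), one row to a line, values as JSON. step_arm: Moves the arm, as the interface text tells. Its arguments: {"type":"object","properties":{"deltas":{"type":"array"},"gripper":{"type":"number"},"squeeze":{"type":"number"}},"required":["deltas"]}

```bash
mkdir -p pics; cat > h.py <<'E'
import numpy as np, cv2
from station import ctrl
def cloud(name, depth):
    c=ctrl.get_calibration(name); v,u=np.mgrid[0:400,0:640]
    P=np.stack([(u-c['cx'])/c['fx']*depth,(v-c['cy'])/c['fy']*depth,depth],-1)
    T=np.linalg.inv(np.array(c['world_to_cam']))
    return P@T[:3,:3].T+T[:3,3]
E
python3 - <<'E'
from h import *
o=ctrl.get_obs(); print({k:np.round(v,3) for k,v in o.items()})
for n in ("scene","top"):
    p,d=ctrl.camera(n); cv2.imwrite(f"pics/{n}0.png",p[:,:,::-1]); W=cloud(n,d); np.save(n+"W.npy",W)
    c=ctrl.get_calibration(n); print(n,np.round(np.linalg.inv(c['world_to_cam'])[:3,3],3),c['fx'])
    for l in ["machine","lid_edge","lid_hinge","lid_part","green_button_top","white_button_top","orange_switch","orange_press","orange_rocker_part","blue_switch","mug","sugar_jar","capsule","milk_jug","spoon","coffee_mug"]:
        for r in ctrl.cut_out(n,l)[:1]:
            m=r['pixels']&(d>0)
            if m.sum()<5: print(l,'few',r['rect']);continue
            Q=W[m]; np.save(f"m_{n}_{l}.npy",r['pixels'])
            print(n,l,round(r['conf'],2),np.round(np.array(r['rect'])*[640,400,640,400]).astype(int),'med',np.round(np.median(Q,0),3),'lo',np.round(np.percentile(Q,3,axis=0),3),'hi',np.round(np.percentile(Q,97,axis=0),3))
E
```

```text
{'time_s': np.float64(0.0), 'qpos': array([-1.349,  0.3  ,  1.522,  0.   ,  1.321, -0.067]), 'joint_vel': array([-0.   ,  0.001,  0.   , -0.   ,  0.001, -0.   ]), 'tau': array([-1.0000e-03, -5.3180e+01, -3.5274e+01,  7.1000e-02,  2.4000e-02,
       -0.0000e+00]), 'ee_pos': array([ 0.157, -0.527,  0.205]), 'eef_rot': array([-3.14 , -0.   ,  0.289]), 'force': array([ 0.968,  0.13 , -0.548]), 'moment': array([-0.05 ,  0.009,  0.019]), 'grip_force': np.float64(0.0), 'grip_width': np.float64(0.094)}
scene [ 1.177 -0.539  1.239] 415.023949789442
scene machine 0.78 [283 144 387 260] med [0.619 0.011 0.218] lo [ 0.43  -0.063  0.024] hi [0.718 0.124 0.28 ]
scene lid_edge 0.77 [338 151 362 188] med [0.597 0.082 0.27 ] lo [0.573 0.049 0.221] hi [0.618 0.121 0.305]
scene lid_hinge 0.97 [285 142 385 263] med [0.619 0.011 0.218] lo [ 0.429 -0.063  0.023] hi [0.718 0.125 0.28 ]
scene lid_part 0.81 [337 154 363 184] med [0.597 0.082 0.272] lo [0.575 0.049 0.236] hi [0.618 0.119 0.306]
scene white_button_top 0.52 [301 164 309 171] med [ 0.478 -0.009  0.242] lo [ 0.467 -0.02   0.237] hi [0.49  0.002 0
[... 2029 characters left out ...]
 0.411 -0.381  0.012] hi [ 0.512 -0.312  0.05 ]
top mug 0.8 [223 130 260 163] med [0.754 0.263 0.036] lo [ 0.708  0.217 -0.   ] hi [0.785 0.32  0.093]
top sugar_jar 0.65 [392 137 418 166] med [ 0.711 -0.263  0.108] lo [ 0.687 -0.296  0.017] hi [ 0.747 -0.236  0.114]
top capsule 0.59 [174 161 202 183] med [0.655 0.435 0.09 ] lo [0.627 0.412 0.016] hi [0.687 0.471 0.1  ]
top milk_jug 0.82 [175 162 202 185] med [0.655 0.436 0.083] lo [0.627 0.412 0.004] hi [0.689 0.474 0.1  ]
top spoon 0.53 [439 152 460 195] med [ 0.623 -0.429  0.013] lo [ 0.588 -0.453  0.001] hi [ 0.717 -0.399  0.024]
top coffee_mug 0.51 [266 137 346 246] med [0.563 0.048 0.222] lo [ 0.417 -0.052  0.215] hi [0.701 0.136 0.281]
```

```bash
python3 - <<'E'
import cv2
a=cv2.imread("pics/scene0.png")[120:320,190:450]; cv2.imwrite("pics/s1.png",cv2.resize(a,None,fx=3,fy=3,interpolation=cv2.INTER_CUBIC))
b=cv2.imread("pics/top0.png")[125:260,190:460]; cv2.imwrite("pics/t1.png",cv2.resize(b,None,fx=2.9,fy=2.9,interpolation=cv2.INTER_CUBIC))
E
```

```text
(no output)
```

View pics/s1.png

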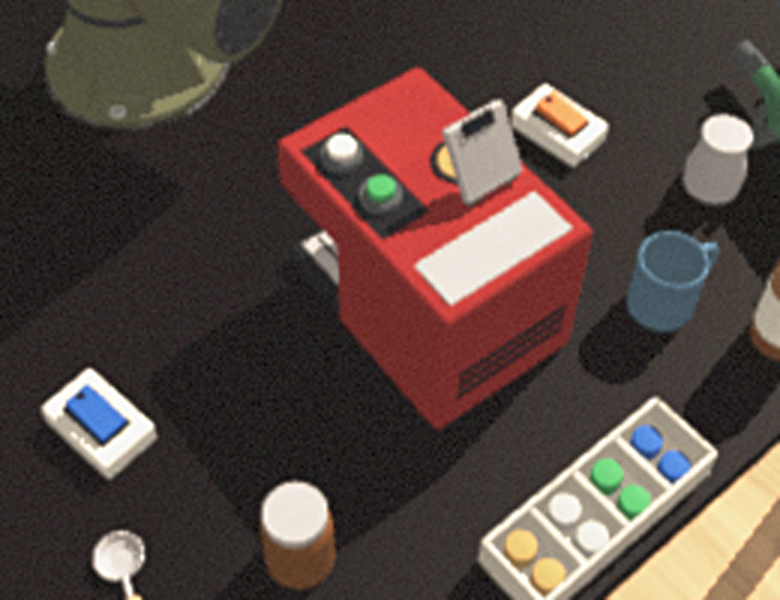

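View pics/t1.png

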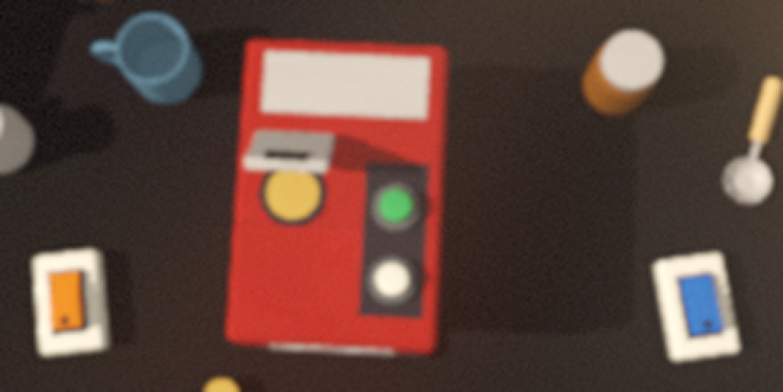

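The scene shows the lid open at about (351,170) full-picture pixels, leaning forward. The green button is the rear one at (317,182). The orange switch is on the robot's left at (376,160), with its dot towards the robot. Next I'll measure these accurately.

```bash
python3 - <<'E'
from h import *
for n in ("scene","top"):
    im=cv2.imread(f"pics/{n}0.png"); W=np.load(n+"W.npy"); hsv=cv2.cvtColor(im,cv2.COLOR_BGR2HSV); H,S,V=[hsv[...,i].astype(int) for i in range(3)]
    X,Y,Z=W[...,0],W[...,1],W[...,2]
    c=ctrl.get_calibration(n); T=np.linalg.inv(np.array(c['world_to_cam']))
    def proj(u,v,z):  # ray at height z
        d=T[:3,:3]@np.array([(u-c['cx'])/c['fx'],(v-c['cy'])/c['fy'],1]); return T[:3,3]+d*(z-T[2,3])/d[2]
    roi=(X>.38)&(X<.75)&(Y>-.1)&(Y<.17)
    g=roi&(H>45)&(H<85)&(S>90)&(V>60)&(Z>.2)
    v,u=np.nonzero(g); print(n,'green n',g.sum(),'depth',np.round(np.median(W[g],0),4),'ray',np.round(proj(u.mean(),v.mean(),.238),4))
    w=roi&(S<60)&(V>185)&(Z>.2)&(abs(X-.475)<.04)&(abs(Y+.01)<.03); v,u=np.nonzero(w)
    if w.sum(): print(n,'white n',w.sum(),np.round(np.median(W[w],0),4),'ray',np.round(proj(u.mean(),v.mean(),.238),4))
    o=(abs(X-.47)<.1)&(abs(Y-.35)<.08)&(H>5)&(H<22)&(S>130)&(V>80); 
    o=cv2.morphologyEx(o.astype(np.uint8),cv2.MORPH_OPEN,np.ones((2,2)))>0
    v,u=np.nonzero(o); P=np.array([proj(a,b,.046)[:2] for a,b in zip(u,v)]); r=cv2.minAreaRect((P*1000).astype(np.float32)); print(n,'orange',o.sum(),'rect',np.round(r[0],1),np.round(r[1],1),round(r[2],1),'depth med',np.round(np.median(W[o],0),4))
    b=W[o]; A=np.c_[b[:,:2]-b[:,:2].mean(0),np.ones(len(b))]; print('  plane',np.round(np.linalg.lstsq(A,b[:,2],rcond=None)[0],3))
    wb=(abs(X-.47)<.09)&(abs(Y-.35)<.07)&(S<70)&(V>110)&(Z>.015)&(Z<.045)
    wb|=o
    v,u=np.nonzero(wb); P=np.array([proj(a,b_,.03)[:2] for a,b_ in zip(u,v)]); r=cv2.minAreaRect((P*1000).astype(np.float32)); print(n,'block',wb.sum(),np.round(r[0],1),np.round(r[1],1),round(r[2],1))
    m=(abs(Z-.22)<.008)&(X>.38)&(X<.78)&(Y>-.1)&(Y<.17); m=cv2.morphologyEx(m.astype(np.uint8),cv2.MORPH_OPEN,np.ones((3,3)))>0
    r=cv2.minAreaRect((W[m][:,:2]*1000).astype(np.float32)); print(n,'machine top',np.round(r[0],1),np.round(r[1],1),round(r[2],1))
    L=roi&(S<90)&(Z>.236)&(Y>.03)&(X>.54)&(X<.66); Q=W[L]; k=Q.mean(0); U=np.linalg.svd(Q-k)[2]; res=abs((Q-k)@U[2])
    for _ in range(4):
        q=Q[res<.006]; k=q.mean(0); U=np.linalg.svd(q-k)[2]; res=abs((Q-k)@U[2])
    nn=U[2]*np.sign(U[2][2]); print(n,'lid',L.sum(),len(q),'c',np.round(k,4),'n',np.round(nn,3),'ang',round(np.arctan2(np.hypot(nn[0],nn[1]),nn[2]),3),'rng',np.round(np.percentile(q,1,axis=0),3),np.round(np.percentile(q,99,axis=0),3))
E
```

```text
scene green n 72 depth [ 0.548  -0.013   0.2413] ray [ 0.5465 -0.0114  0.238 ]
scene white n 65 [ 0.4784 -0.0083  0.2416] ray [ 0.4765 -0.0069  0.238 ]
scene orange 118 rect [488.7 346.7] [65.6 38. ] 1.8 depth med [0.4856 0.3494 0.0417]
  plane [-0.195  0.157  0.04 ]
scene block 386 [480.2 350.4] [115.6  80.7] 5.3
scene machine top [566.4  42.2] [201.3 302. ] 86.5
scene lid 542 522 c [0.5974 0.0835 0.2729] n [ 0.869 -0.064  0.491] ang 1.057 rng [0.575 0.048 0.237] [0.619 0.122 0.308]
top green n 93 depth [ 0.5439 -0.0111  0.2423] ray [ 0.544  -0.0114  0.238 ]
top white n 107 [ 0.4732 -0.0051  0.2425] ray [ 0.4739 -0.0063  0.238 ]
top orange 197 rect [467.8 349.3] [61.6 32.3] 2.2 depth med [0.4658 0.3505 0.0461]
  plane [-0.028 -3.379  0.064]
top block 694 [472.2 353.3] [110.6  73.5] 6.4
top machine top [562.7  42. ] [199.6 300.4] 86.8
top lid 360 327 c [0.5898 0.0844 0.2825] n [ 0.85  -0.054  0.524] ang 1.019 rng [0.569 0.049 0.24 ] [0.616 0.121 0.309]
```

Emit:
step_arm([
  {"dp": [0,0,-0.75],"twist": 1},
  {"dp": [0,0,-0.75],"twist": 1},
  {"dp": [0,0,-0.75],"twist": 1},
  {"dp": [0,0,-0.75],"twist": 1},
  {"dp": [0,0,-0.75],"twist": 1},
  {"dp": [0.6,-0.88,0],"twist": 0},
  {"dp": [0.6,-0.88,0],"twist": 0},
  {"dp": [0.6,-0.88,0],"twist": 0},
  {"dp": [0.6,-0.88,0],"twist": 0},
  {"dp": [0.6,-0.88,0],"twist": 0},
  {"dp": [0.6,-0.88,0],"twist": 0},
], gripper=-1)

```text
time_s: 2.8
ee_pos: [0.3138, -0.3235, 0.3556]
eef_rot: [3.141, -0.0, -0.06]
force: [0.7, -0.1, 0.4]
grip_width: 0.0097
grip_force: 0.0
```

Emit:
step_arm([
  {"dp": [0.64,-0.89,0],"twist": 0},
  {"dp": [0.64,-0.89,0],"twist": 0},
  {"dp": [0.64,-0.89,0],"twist": 0},
  {"dp": [0.64,-0.89,0],"twist": 0},
  {"dp": [0.64,-0.89,0],"twist": 0},
  {"dp": [0.64,-0.89,0],"twist": 0},
  {"dp": [0.64,-0.89,0],"twist": 0},
  {"dp": [0.64,-0.89,0],"twist": 0},
  {"dp": [0.64,-0.89,0],"twist": 0},
  {"dp": [0.64,-0.89,0],"twist": 0},
  {"dp": [0.64,-0.89,0],"twist": 0},
  {"dp": [0.64,-0.89,0],"twist": 0},
])

```text
time_s: 4.0
ee_pos: [0.6463, 0.0845, 0.3554]
eef_rot: [-3.142, -0.0, -0.06]
force: [0.9, -0.1, 0.5]
grip_width: 0.0002
grip_force: 0.0
```

Emit:
step_arm([
  {"dp": [0,0,0.6],"twist": 0},
  {"dp": [0,0,0.6],"twist": 0},
  {"dp": [0,0,0.5],"twist": 0},
  {"dp": [-0.5,0,0],"twist": 0},
  {"dp": [-0.4,0,0],"twist": 0},
  {"dp": [-0.2,0,0],"twist": 0},
  {"dp": [-0.1,0,0],"twist": 0},
  {"dp": [-0.1,0,0],"twist": 0},
])

```text
time_s: 4.8
ee_pos: [0.5938, 0.0859, 0.2876]
eef_rot: [-3.142, -0.001, -0.06]
force: [1.4, -0.5, -0.5]
grip_width: 0.0003
grip_force: 0.6
```

Emit:
step_arm([
  {"dp": [-0.19,0,0.08],"twist": 0},
  {"dp": [-0.19,0,0.08],"twist": 0},
  {"dp": [-0.14,0,0.1],"twist": 0},
  {"dp": [-0.14,0,0.1],"twist": 0},
  {"dp": [-0.11,0,0.12],"twist": 0},
  {"dp": [-0.11,0,0.12],"twist": 0},
  {"dp": [-0.09,0,0.14],"twist": 0},
  {"dp": [-0.09,0,0.14],"twist": 0},
])

```text
time_s: 5.6
ee_pos: [0.5509, 0.0885, 0.2517]
eef_rot: [-3.142, 0.0, -0.06]
force: [1.3, -0.0, 1.4]
grip_width: 0.0006
grip_force: 0.5
```

Emit:
step_arm([
  {"dp": [-0.05,0,0.12],"twist": 0},
  {"dp": [-0.05,0,0.1],"twist": 0},
  {"dp": [0,0,0.06],"twist": 0},
  {"dp": [0,0,0.03],"twist": 0},
])

```text
time_s: 6.0
ee_pos: [0.5471, 0.0888, 0.2401]
eef_rot: [-3.142, 0.0, -0.06]
force: [-5.8, -0.9, 11.1]
grip_width: 0.0009
grip_force: 5.5
```

Emit:
step_arm([
  {"dp": [0.02,0,0.03],"twist": 0},
  {"dp": [0,0,0],"twist": 0},
  {"dp": [0,0,-0.5],"twist": 0},
  {"dp": [0,0,-1],"twist": 0},
  {"dp": [0,-1,-0.5],"twist": 0},
  {"dp": [-0.5,-1,0],"twist": 0},
  {"dp": [-0.5,-1,0],"twist": 0},
  {"dp": [-0.5,-1,0],"twist": 0},
  {"dp": [-0.5,-1,0],"twist": 0},
  {"dp": [-0.5,-1,0],"twist": 0},
])

```text
time_s: 7.0
ee_pos: [0.4618, 0.3359, 0.3187]
eef_rot: [-3.142, -0.0, -0.06]
force: [1.7, -1.1, -0.1]
grip_width: 0.0005
grip_force: 0.0
```

```bash
python3 - <<'E'
from h import *
o=ctrl.get_obs(); print(np.round(o['ee_pos'],4),np.round(o['eef_rot'],3),np.round(o['qpos'],2),np.round(o['force'],1))
p,d=ctrl.camera('wrist'); cv2.imwrite('pics/w1.png',p[:,:,::-1]); np.save('w1d.npy',d); np.savez('w1o.npz',p=o['ee_pos'],r=o['eef_rot'])
for n in('scene','top'):
    p,d=ctrl.camera(n); cv2.imwrite(f'pics/{n}2.png',p[:,:,::-1]); W=cloud(n,d)
    X,Y,Z=[W[...,i] for i in range(3)]
    for name,x0,x1 in(('edge',.525,.545),('mid',.555,.575),('hinge',.58,.595)):
        m=(X>x0)&(X<x1)&(Y>.06)&(Y<.11); print(n,name,m.sum(),np.round(np.median(Z[m]),4))
    m=(abs(X-.55)<.1)&(Y>.03)&(Y<.13)&(Z>.25); print('above .25',m.sum())
c=ctrl.get_calibration('wrist'); print({k:np.round(v,3) for k,v in c.items()})
for l in('orange_switch','orange_press','orange_rocker_part'):
    r=ctrl.cut_out('wrist',l)
    for q in r[:1]: print(l,round(q['conf'],2),np.round(np.array(q['rect'])*[640,400,640,400],1)); np.save('mw_'+l+'.npy',q['pixels'])
E
```

```text
[0.4618 0.3359 0.3187] [-3.142 -0.    -0.06 ] [0.56 0.29 1.27 0.   1.58 2.2 ] [ 1.7 -1.1 -0.1]
scene edge 79 0.2413
scene mid 75 0.2401
scene hinge 61 0.2407
above .25 0
top edge 132 0.2425
top mid 129 0.2411
top hinge 91 0.2413
above .25 0
{'fx': np.float64(309.707), 'fy': np.float64(309.707), 'cx': np.float64(314.743), 'cy': np.float64(197.108), 'hand_eye': array([[ 0.   , -0.97 , -0.241,  0.068],
       [ 1.   ,  0.001, -0.   ,  0.   ],
       [ 0.   , -0.241,  0.97 , -0.18 ],
       [ 0.   ,  0.   ,  0.   ,  1.   ]])}
orange_switch 0.72 [270.3 122.7 327.4 202.8]
orange_press 0.87 [270.5 123.2 327.7 197.7]
orange_rocker_part 0.59 [287.  137.1 315.9 182.9]
```

```bash
cat >> h.py <<'E'
from scipy.spatial.transform import Rotation as Ro
def wcloud(d,pos,rot,zplane=None):
    c=ctrl.get_calibration('wrist'); v,u=np.mgrid[0:400,0:640]
    x=(u-c['cx'])/c['fx']; y=(v-c['cy'])/c['fy']; a=np.hypot(x,y)+1e-9
    D=np.stack([np.tan(a)*x/a,np.tan(a)*y/a,np.ones_like(a)],-1)
    H=np.array(c['hand_eye']); R=Ro.from_euler('xyz',rot).as_matrix()
    Dw=D@H[:3,:3].T@R.T; o=R@H[:3,3]+pos
    s=d if zplane is None else (zplane-o[2])/Dw[...,2]
    return o+Dw*s[...,None]
E
python3 - <<'E'
from h import *
z=np.load('w1o.npz'); d=np.load('w1d.npy'); im=cv2.imread('pics/w1.png')
W=wcloud(d,z['p'],z['r'])
hsv=cv2.cvtColor(im,cv2.COLOR_BGR2HSV); H,S,V=[hsv[...,i].astype(int) for i in range(3)]
m=np.load('mw_orange_switch.npy'); o=m&(H>5)&(H<22)&(S>130)&(V>80)
w=m&(S<80)&(V>100)
print(o.sum(),w.sum())
print('orange depth pts',np.round(np.median(W[o],0),4)); 
r=cv2.minAreaRect((W[o][:,:2]*1000).astype(np.float32)); print('orange rect depth',np.round(r[0],1),np.round(r[1],1),round(r[2],1))
P=wcloud(d,z['p'],z['r'],.046); r=cv2.minAreaRect((P[o][:,:2]*1000).astype(np.float32)); print('orange rect plane',np.round(r[0],1),np.round(r[1],1),round(r[2],1))
t=(w|o)&(abs(W[...,2]-.03)<.006)|o
r=cv2.minAreaRect((W[t][:,:2]*1000).astype(np.float32)); print('block depth',np.round(r[0],1),np.round(r[1],1),round(r[2],1),'z',np.round(np.median(W[t&~o][:,2]),4))
b=W[o]; A=np.c_[b[:,:2]-b[:,:2].mean(0),np.ones(len(b))]; print('plane',np.round(np.linalg.lstsq(A,b[:,2],rcond=None)[0],3))
cr=im[90:260,200:420]; cv2.imwrite('pics/w1c.png',cv2.resize(cr,None,fx=3.5,fy=3.5,interpolation=cv2.INTER_CUBIC))
# lid slope vs machine top, scene2/top2
for n in('scene','top'):
    ii=[];p,dd=ctrl.camera(n); C=cloud(n,dd); X,Y,Z=[C[...,i] for i in range(3)]
    for nm,k in(('lid',(X>.525)&(X<.598)&(Y>.06)&(Y<.11)),('mach',(X>.63)&(X<.69)&(Y>-.03)&(Y<.11)),('front',(X>.43)&(X<.5)&(Y>.04)&(Y<.12))):
        b=C[k]; b=b[abs(b[:,2]-np.median(b[:,2]))<.006]; A=np.c_[b[:,:2]-b[:,:2].mean(0),np.ones(len(b))]; print(n,nm,len(b),np.round(np.linalg.lstsq(A,b[:,2],rcond=None)[0],4))
E
```

```text
1020 1981
orange depth pts [0.4739 0.3569 0.0458]
orange rect depth [483.7 356.9] [45.3 95.5] 86.7
orange rect plane [472.7 356.5] [65.7 36. ] 5.6
block depth [471.8 356.8] [110.3  70.9] 6.5 z 0.0311
plane [ 0.354 -0.706  0.048]
scene lid 275 [-0.02    0.0113  0.2406]
scene mach 686 [ 0.0205 -0.0037  0.2224]
scene front 362 [-0.0033 -0.004   0.2204]
top lid 477 [-0.0187  0.0108  0.2415]
top mach 1021 [ 0.0187 -0.002   0.2229]
top front 720 [-1.000e-04 -1.900e-03  2.213e-01]
```

View pics/w1c.png

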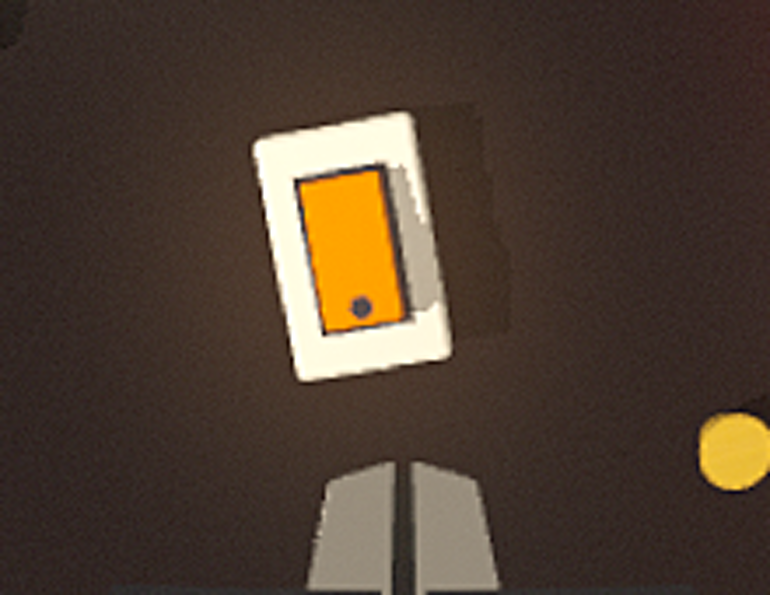

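The wrist view shows the orange block with its dot at about (303,178), centred near (0.472, 0.3565) with a yaw of about 6°. The lid's depth slope is about 0.02 rad, so I'll check its profile for a raised handle.

```bash
python3 - <<'E'
from h import *
for n in('scene','top'):
    a=[]
    for _ in range(4): a.append(ctrl.camera(n)[1])
    C=cloud(n,np.median(a,0)); X,Y,Z=[C[...,i] for i in range(3)]
    for y0,y1 in((.052,.066),(.072,.098),(.104,.118)):
        print(n,y0,[(x,round(1000*float(np.median(Z[(abs(X-x/1000)<.005)&(Y>y0)&(Y<y1)])),1)) for x in range(510,620,10)])
E
```

```text
scene 0.052 [(510, 220.4), (520, 221.8), (530, 238.6), (540, 239.1), (550, 239.4), (560, 239.9), (570, 239.6), (580, 240.2), (590, 239.9), (600, 240.3), (610, 227.2)]
scene 0.072 [(510, 221.1), (520, 243.0), (530, 243.4), (540, 240.7), (550, 240.7), (560, 241.2), (570, 240.5), (580, 240.2), (590, 240.4), (600, 239.9), (610, 221.9)]
scene 0.104 [(510, 221.1), (520, 241.0), (530, 242.4), (540, 241.2), (550, 240.4), (560, 241.3), (570, 240.4), (580, 240.4), (590, 241.1), (600, 239.7), (610, 232.0)]
top 0.052 [(510, 221.3), (520, 239.2), (530, 241.1), (540, 240.8), (550, 240.8), (560, 241.4), (570, 240.6), (580, 241.4), (590, 241.1), (600, 241.3), (610, 228.3)]
top 0.072 [(510, 221.6), (520, 222.4), (530, 243.6), (540, 241.1), (550, 241.3), (560, 241.0), (570, 240.9), (580, 241.3), (590, 241.0), (600, 241.1), (610, 221.2)]
top 0.104 [(510, 221.6), (520, 222.2), (530, 242.3), (540, 241.1), (550, 241.7), (560, 241.3), (570, 241.7), (580, 241.5), (590, 241.2), (600, 241.4), (610, 229.0)]
```

Emit:
step_arm([
  {"dp": [-0.42,-0.43,0.6],"twist": 0},
  {"dp": [0,0,1],"twist": 0},
  {"dp": [0,0,1],"twist": 0},
  {"dp": [0,0,1],"twist": 0},
  {"dp": [0,0,1],"twist": 0},
  {"dp": [0,0,1],"twist": 0},
  {"dp": [0,0,0.5],"twist": 0},
  {"dp": [0,0,0.4],"twist": 0},
])

```text
time_s: 8.6
ee_pos: [0.4464, 0.3521, 0.0569]
eef_rot: [3.14, 0.002, -0.06]
force: [1.1, -0.4, 0.9]
grip_width: 0.0004
grip_force: 0.0
```

Emit:
step_arm([
  {"dp": [0,0,0.12],"twist": 0},
  {"dp": [0,0,0.08],"twist": 0},
  {"dp": [0,0,0.06],"twist": 0},
  {"dp": [0,0,0.05],"twist": 0},
  {"dp": [0,0,0.03],"twist": 0},
])

```text
time_s: 9.1
ee_pos: [0.447, 0.3527, 0.0457]
eef_rot: [-3.141, -0.0, -0.06]
force: [-2.6, -0.3, 4.1]
grip_width: 0.0001
grip_force: 2.1
```

Emit:
step_arm([
  {"dp": [0,0,0.04],"twist": 0},
  {"dp": [0,0,0.04],"twist": 0},
  {"dp": [0,0,0],"twist": 0},
])

```text
time_s: 9.4
ee_pos: [0.4467, 0.3527, 0.0423]
eef_rot: [-3.141, 0.0, -0.06]
force: [-6.4, -0.3, 6.6]
grip_width: 0.0004
grip_force: 3.6
```

Emit:
step_arm([
  {"dp": [-0.015,0,0.02],"twist": 0},
  {"dp": [-0.01,0,0.02],"twist": 0},
  {"dp": [0,0,0],"twist": 0},
])

```text
time_s: 9.7
ee_pos: [0.4465, 0.3528, 0.0419]
eef_rot: [-3.141, -0.002, -0.06]
force: [-5.0, -3.0, 16.2]
grip_width: 0.0005
grip_force: 8.4
```

Emit:
step_arm([
  {"dp": [0,0,-0.3],"twist": 0},
  {"dp": [0,0,-0.7],"twist": 0},
  {"dp": [0,0,-1],"twist": 0},
  {"dp": [0,0,-1],"twist": 0},
  {"dp": [0,0,-1],"twist": 0},
  {"dp": [0,0,-1],"twist": 0},
  {"dp": [0,0,-1],"twist": 0},
  {"dp": [0.4,0.4,-1],"twist": 0},
  {"dp": [0,0,0],"twist": 0},
])

```text
time_s: 10.6
ee_pos: [0.4629, 0.3349, 0.3264]
eef_rot: [-3.136, -0.008, -0.062]
force: [-0.0, -0.2, -0.9]
grip_width: 0.0003
grip_force: 0.0
```

```bash
python3 - <<'E'
from h import *
o=ctrl.get_obs(); p,r=o['ee_pos'],o['eef_rot']; print(np.round(p,4),np.round(o['force'],1))
im,d=ctrl.camera('wrist'); im=im[:,:,::-1].copy(); W=wcloud(d,p,r)
q=ctrl.cut_out('wrist','orange_switch'); m=q[0]['pixels']
hsv=cv2.cvtColor(im,cv2.COLOR_BGR2HSV); H,S,V=[hsv[...,i].astype(int) for i in range(3)]
og=m&(H>5)&(H<22)&(S>130)&(V>80); w=m&(S<80)&(V>100)
t=w&(abs(W[...,2]-.03)<.006)
R=cv2.minAreaRect((W[t][:,:2]*1000).astype(np.float32)); print('block',np.round(R[0],1),np.round(R[1],1),round(R[2],1))
k=cv2.erode(og.astype(np.uint8),np.ones((3,3)))>0; b=W[k]; A=np.c_[b[:,:2]-b[:,:2].mean(0),np.ones(len(b))]; print('plane',np.round(np.linalg.lstsq(A,b[:,2],rcond=None)[0],3))
for n in('scene','top'):
    i2,dd=ctrl.camera(n); C=cloud(n,dd); i2=i2[:,:,::-1].copy(); hs=cv2.cvtColor(i2,cv2.COLOR_BGR2HSV).astype(int)
    X,Y=C[...,0],C[...,1]; g=(abs(X-.47)<.1)&(abs(Y-.35)<.08)&(hs[...,0]>5)&(hs[...,0]<22)&(hs[...,1]>130)
    b=C[g]; print(n,[(x,round(1000*float(np.median(b[abs(b[:,0]-x/1000)<.006][:,2])),1)) for x in range(445,515,10)])
cv2.imwrite('pics/w2.png',cv2.resize(im[100:230,230:390],None,fx=4,fy=4,interpolation=cv2.INTER_CUBIC))
E
```

```text
[0.4629 0.3349 0.3264] [-0.  -0.2 -0.9]
block [471.8 356.8] [110.8  71. ] 6.2
plane [ 0.776 -1.006  0.05 ]
scene [(445, 40.2), (455, 41.8), (465, 43.0), (475, 44.2), (485, 44.7), (495, 48.8), (505, 45.1)]
top [(445, 42.9), (455, 44.0), (465, 45.4), (475, 46.8), (485, 49.1), (495, 49.2), (505, 50.9)]
```

View pics/w2.png

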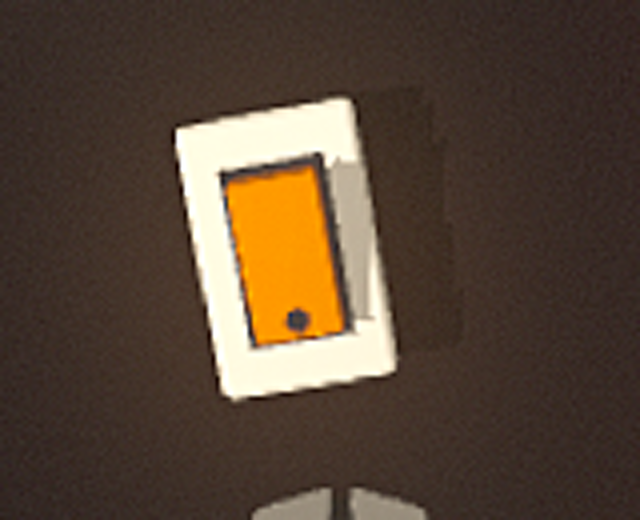

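The wrist view shows the rocker's dotted end down at crop (297,320), and the block has not moved (centre 471.8, 356.8 mm before and after). Next is the green button.

Emit:
step_arm([
  {"dp": [0.28,0.95,0],"twist": 0},
  {"dp": [0.28,0.95,0],"twist": 0},
  {"dp": [0.28,0.95,0],"twist": 0},
  {"dp": [0.28,0.95,0],"twist": 0},
  {"dp": [0.28,0.95,0],"twist": 0},
  {"dp": [0.28,0.95,0],"twist": 0},
  {"dp": [0.28,0.95,0],"twist": 0},
  {"dp": [0.28,0.95,0],"twist": 0},
  {"dp": [0.28,0.95,0],"twist": 0},
  {"dp": [0,0,0],"twist": 0},
  {"dp": [0,0,0],"twist": 0},
])

```text
time_s: 11.9
ee_pos: [0.5407, -0.0119, 0.3191]
eef_rot: [-3.141, 0.002, -0.061]
force: [-0.3, -0.4, -0.5]
grip_width: 0.0004
grip_force: 0.0
```

```bash
python3 - <<'E'
from h import *
o=ctrl.get_obs(); p,r=o['ee_pos'],o['eef_rot']; print(np.round(p,4),np.round(r,3),np.round(o['force'],1))
im,d=ctrl.camera('wrist'); im=im[:,:,::-1].copy(); W=wcloud(d,p,r); P=wcloud(d,p,r,.238)
hs=cv2.cvtColor(im,cv2.COLOR_BGR2HSV).astype(int)
for n,k in(('green',(hs[...,0]>45)&(hs[...,0]<85)&(hs[...,1]>90)&(hs[...,2]>60)),('white',(hs[...,1]<60)&(hs[...,2]>185)&(abs(P[...,1]+.007)<.03)&(abs(P[...,0]-.475)<.03))):
    k&=(abs(P[...,0]-.52)<.1)&(abs(P[...,1])<.05); b=P[k]
    if k.sum(): 
        c,rad=cv2.minEnclosingCircle((b[:,:2]*1000).astype(np.float32)); print(n,k.sum(),np.round(b.mean(0),4),np.round(c,1),round(rad,1),'depth',np.round(np.median(W[k],0),4))
cv2.imwrite('pics/w3.png',im)
E
```

```text
[ 0.5407 -0.0119  0.3191] [-3.141e+00  2.000e-03 -6.100e-02] [-0.3 -0.4 -0.5]
green 945 [ 0.5441 -0.0113  0.238 ] [544.2 -11.2] 15.7 depth [ 0.5455 -0.0115  0.2431]
```

View pics/w3.png

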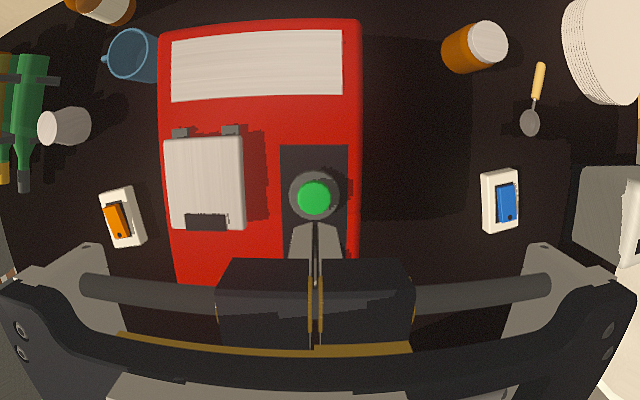

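The wrist view shows the lid shut flat at (205,182) and the green button at (314,198), which is (0.544, -0.011). The white button is hidden behind the fingers.

Emit:
step_arm([
  {"dp": [0.09,0,0.5],"twist": 0},
  {"dp": [0,0,0.6],"twist": 0},
  {"dp": [0,0,0.45],"twist": 0},
  {"dp": [0,0,0.2],"twist": 0},
  {"dp": [0,0,0],"twist": 0},
])

```text
time_s: 12.45
ee_pos: [0.5442, -0.011, 0.2495]
eef_rot: [-3.141, 0.002, -0.059]
force: [0.1, 0.2, 0.7]
grip_width: 0.0003
grip_force: 0.0
```

Emit:
step_arm([
  {"dp": [0,0,0.2],"twist": 0},
  {"dp": [0,0,0.1],"twist": 0},
  {"dp": [0,0,0.07],"twist": 0},
  {"dp": [0,0,0.06],"twist": 0},
  {"dp": [0,0,0.02],"twist": 0},
  {"dp": [0,0,0],"twist": 0},
])

```text
time_s: 13.05
ee_pos: [0.5451, -0.0117, 0.2358]
eef_rot: [-3.141, -0.005, -0.06]
force: [-7.4, 3.9, 26.6]
grip_width: 0.0005
grip_force: 13.4
```

```bash
python3 - <<'E'
from h import *
o=ctrl.get_obs(); p,r=o['ee_pos'],o['eef_rot']; print(np.round(p,4),np.round(o['force'],1),np.round(o['tau'],1))
im,d=ctrl.camera('wrist'); im=im[:,:,::-1].copy(); W=wcloud(d,p,r)
X,Y,Z=[W[...,i] for i in range(3)]
for x in range(535,620,5):
    k=(abs(X-x/1000)<.0025)&(abs(Y+.012)<.006); 
    if k.sum(): print(x,k.sum(),np.round(np.percentile(Z[k],[10,50,90])*1000,1))
hs=cv2.cvtColor(im,cv2.COLOR_BGR2HSV).astype(int)
g=(hs[...,0]>45)&(hs[...,0]<85)&(hs[...,1]>90)&(abs(X-.54)<.04)&(abs(Y)<.05); print('green',g.sum(),np.round(np.percentile(W[g],[5,50,95],axis=0)*1000,1) if g.sum() else '')
cv2.imwrite('pics/w4.png',cv2.resize(im[130:300,230:400],None,fx=3.5,fy=3.5,interpolation=cv2.INTER_CUBIC))
E
```

```text
[ 0.5451 -0.0117  0.2358] [-7.4  3.9 26.6] [ -1.9 -37.2 -28.   -0.8  -2.4   0. ]
540 8 [333.8 334.6 335.1]
545 27 [333.1 334.  334.9]
550 440 [249.7 283.7 306.5]
555 849 [236.9 267.  295.7]
560 683 [233.2 358.8 362. ]
565 3095 [355.5 370.1 375.8]
570 1199 [222.8 358.  359.1]
575 2198 [340.8 353.4 358.7]
580 254 [221.7 223.2 355.4]
585 151 [221.4 222.2 223. ]
590 149 [220.6 221.6 222.7]
595 149 [220.4 221.2 221.9]
600 149 [220.4 221.2 222. ]
605 151 [220.5 221.2 222.1]
610 151 [220.3 221.2 222. ]
615 14187 [416.6 416.6 416.6]
green 425 [[549.8 -22.4 233.6]
 [554.3 -12.  236.5]
 [557.9   1.  273.4]]
```

View pics/w4.png

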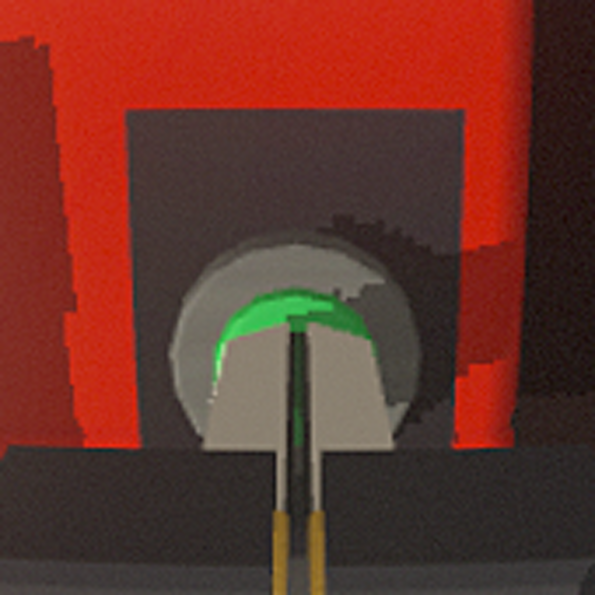

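Emit:
step_arm([
  {"dp": [0,0,-0.1],"twist": 0},
  {"dp": [0,0,-0.3],"twist": 0},
  {"dp": [0,0,-0.6],"twist": 0},
  {"dp": [0,0,-0.9],"twist": 0},
  {"dp": [0,0,-0.4],"twist": 0},
  {"dp": [0,0,0],"twist": 0},
])

```text
time_s: 13.7
ee_pos: [0.545, -0.0122, 0.3268]
eef_rot: [3.141, -0.004, -0.06]
force: [0.0, -0.4, 0.6]
grip_width: 0.0005
grip_force: 0.0
```

```bash
python3 - <<'E'
from h import *
o=ctrl.get_obs(); p,r=o['ee_pos'],o['eef_rot']; print(np.round(p,4),np.round(o['force'],1))
im,d=ctrl.camera('wrist'); im=im[:,:,::-1].copy(); W=wcloud(d,p,r)
X,Y,Z=[W[...,i] for i in range(3)]
hs=cv2.cvtColor(im,cv2.COLOR_BGR2HSV).astype(int)
g=(hs[...,0]>45)&(hs[...,0]<85)&(hs[...,1]>90)&(abs(X-.54)<.04)&(abs(Y)<.05)&(Z<.26)
for x in range(528,572,3):
    k=(abs(X-x/1000)<.0015)&(abs(Y+.0115)<.006)&(Z<.26)
    if k.sum(): print(x,k.sum(),int((k&g).sum()),np.round(np.percentile(Z[k],[10,50,90])*1000,1))
k=(abs(X-.59)<.01)&(abs(Y+.012)<.01); print('machine top',np.round(np.median(Z[k])*1000,1))
E
```

```text
[ 0.545  -0.0122  0.3268] [ 0.  -0.4  0.6]
528 16 4 [232.7 233.5 234.2]
531 26 26 [242.1 242.8 243.2]
534 44 44 [242.5 243.4 244.2]
537 43 43 [242.8 243.4 244. ]
540 43 43 [242.6 243.4 244. ]
543 44 44 [242.6 243.3 244.4]
546 48 48 [242.6 243.3 244.1]
549 46 46 [242.3 243.1 244. ]
552 44 44 [242.5 243.4 244.1]
555 46 46 [242.2 243.1 244. ]
558 68 51 [233.1 239.8 242.9]
561 46 0 [232.5 233.3 234.3]
564 48 0 [232.2 233.2 234.1]
567 66 0 [221.7 224.3 233. ]
570 40 0 [221.3 222.2 223.2]
machine top 221.8
```

The button top stood at about 241.7 mm before the press and went down to 235.8 mm against a hard stop at 26 N, which is the full 6 mm. It has sprung back, so I'm handing in.

```bash
python3 -c "
from station import ctrl
print(ctrl.hand_in())"
```

```text
the job is handed in; nothing more can be done
None
```

The lid is shut, the orange rocker is on, and the green button was pressed its full 6 mm and sprang back, in that order. The arm did not go to the blue rocker, white button or loose items, but I did not re-measure them before handing in at about 14 s.

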